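# Put three things back on their own outlines

## Robot

A 6-joint arm with a two-finger parallel gripper is mounted at the origin on the work surface; the furniture and walls round the work are solid. World frame = base frame: x ahead of the robot, y to its left, z up, the work surface at z = 0. Lengths are in mm, angles in rad, forces in N, time in s.
With the tool pointing down it reaches from about 275 to 750 mm from the base axis. Payload 10.2 kg.
Tool frame: the origin (TCP) lies between the finger pads; the fingertips stand 22 mm ahead of it and the grasp point (between the pads) lies 3 mm ahead of it; z points along the fingers, y is the line along which they close (so a half turn about z gives the same grasp; the last joint's range is limited). The gripper opens to 88 mm and grips with 3 to 60 N. Pads are 18 mm wide; open, the fingers measure 123 mm over their backs; the gripper's body (75 mm by 187 mm) begins 45 mm behind the grasp point.
Start: joints at [-1.425, 0.313, 1.498, -0, 1.331, -0.223], TCP at [189.248, -489.711, 260.72] pointing down, gripper open.
Joint ranges: [-2.94, 2.94], [-0.97, 2.17], [0.19, 2.56], [-1.23, 4.37], [0.02, 3.11], [-2.88, 2.88]. Speed limits (rad/s): [2.39, 2.39, 3.01, 3.14, 3.14, 3.14].

## Interface

Orientations are given as a unit quaternion [x, y, z, w].
In Python, from workcell import ctrl gives the robot as it stands. The module is installed in compiled form; this text tells all that it offers.
- The arm moves only by the shell command python3 -m inch 'ROWS' [FORCE]. ROWS is a JSON object whose one key "rows" holds a list of rows, each a list of 3 entries, a list of its own where there are three numbers: the shift along the tool's x, y, z in m, then the turn, a rotation vector about the tool's x, y, z in units of 6 degrees (1.0 is 6 degrees), then the closure, from -1 (fully open) to 1 (shut). In form: {"rows": [[[dx, dy, dz], [wx, wy, wz], hand], ...]}. A call has exactly 5 rows; each row is the pose to reach, as a shift and turn from the pose commanded when the call began, along the tool's axes at that moment; what a row does not reach only later rows make up. A row lasts 1/8 s, in which the tool goes at most 62.5 mm and 10.7 degrees, less where a joint would pass 70% of its speed; a pose out of reach is approached as far as the arm can. A call with a gripper value outside its range is refused whole. The fingers move at their own pace and stop on an object; FORCE is the grip in N (left out, the last holds). Time passes only in rows, so rows that repeat a pose let the fingers close, or fill a call up. It gives the time, the measured TCP pose, the force, the opening and the grip force at its end, in the units of the state.
- ctrl.get_state(): the state, without advancing time (a new reading comes with each control period).
- ctrl.get_image(name): name is "scene" or "top" or "wrist"; returns the picture (420x560x3 uint8, red, green, blue); there is no depth.
- ctrl.get_calibration(name): a dict with "fov_y" (degrees; the focal length in pixels is half the picture's height over the tangent of half this angle, whatever the lens; pixels are square), "cx", "cy" (the principal point, pixels), "origin" and "orientation" of the camera in the world. Camera axes: x right, y down, z forward; pixel columns grow to the right and rows downward; lengths in mm; the calibration is good to about 2 mm. The wrist camera is an equidistant fisheye: a pixel r from the principal point sees the ray r / f radians off the axis. A picture is of the moment at which its call begins: read the wrist's pose just before it. get_calibration takes no time and is no camera call; for the wrist camera it gives the pose at the moment of the call.
- ctrl.hand_in(): hands the job in; it is judged then, once.
Trained networks look in the newest picture that a camera, given by its name, has taken for a name from the list of things; names that differ only in an ending like _2 or _b are one class to them, and where a whole thing is asked for, a point or a joint stands for the part that bears it (a point fixed in the world has none). Each returns a list of dicts, best first, with "p" (0 to 1); they miss things now and then, are a little off and sometimes report something else, mostly with a low value. They report only what shows in the picture. A call takes as long as a camera call.
- ctrl.find_in(camera, thing): "box" ([left, top, width, height] in pixels, round what is visible of it).
- ctrl.place_of(camera, thing): "xy" ([column, row] in pixels: a listed point, or the origin of a listed thing).
The state is a dict: "clock": time; "joints": joint angles; "joint_vel": joint speeds; "joint_torque": joint torques, N m; "position": TCP position; "orientation": TCP orientation; "wrist_force": force on the tool from outside, world axes, zero at the start; "torque": the same for the moment, N m; "gripper_width": finger opening in mm; "grip_force": force on a finger pad.
Only numpy, scipy, OpenCV 4.12 (cv2) and the standard library are available. Lean on these libraries where they do the work, as an engineer would, in place of code of your own. Each camera call takes 0.05 s, during which the arm holds its last target. There are 200 camera calls.

## Task

The jar of screws, the sanding block and the block plane have been put back on one another's boards. Use the blank board as a free spot and swap them round so that each rests flat in the middle of its own outline: the jar upright on the circle, the sanding block lengthwise on the short rectangle and the plane lengthwise on the long one (either way round). Keep the jar upright, set things down rather than drop them, and leave the glue bottle and the tape measure where they are.

Things in the scene. Friction and masses are not known exactly. Their poses are not given: they have to be found in the camera images.
- screw_jar: loose round glass jar with screws in it and a tan lid, 79 mm high, body 68 mm in diameter (from 0 to 62 mm), lid 64 mm in diameter; about 0.22 kg; origin at the centre of its underside, z up. Grasp it round the body. At the start it stands on the board with the short rectangular outline (block_board), at any yaw
- sanding_block: loose plain brown cork sanding block, 64 wide (x) x 110 long (y) x 28 mm high; about 0.09 kg; origin at the centre of its underside, z up; grasp it across its 64 mm width. At the start it lies on the board with the long rectangular outline (plane_board)
- block_plane: loose grey metal block plane, 52 wide (x) x 160 long (y) x 50 mm high, 0.62 kg; origin at the centre of its underside, near its centre of mass; z up. Its middle is 28 mm high with straight side walls from 4 to 28 mm: grasp there across the 52 mm width; a 40 mm wide cap rises to 50 mm from y = 30 to 78 mm. At the start it lies on the board with the circle (jar_board)
- jar_board: fixed dark wooden board lying on the bench, 110 x 200 x 9 mm, a small steel screw head in each corner; origin at the centre of its underside (its top is at z = 9 mm), y along its 200 mm length, z up; drawn on its middle is a white circle 84 mm in diameter, the place of the screw jar
- block_board: fixed dark wooden board lying on the bench, 110 x 200 x 9 mm, a small steel screw head in each corner; origin at the centre of its underside (its top is at z = 9 mm), y along its 200 mm length, z up; drawn on its middle is a short white rectangle 78 (x) x 124 mm (y), the place of the sanding block
- plane_board: fixed dark wooden board lying on the bench, 110 x 200 x 9 mm, a small steel screw head in each corner; origin at the centre of its underside (its top is at z = 9 mm), y along its 200 mm length, z up; drawn on its middle is a long narrow white rectangle 64 (x) x 174 mm (y), the place of the block plane
- spare_board: fixed dark wooden board lying on the bench, 110 x 200 x 9 mm, a small steel screw head in each corner; origin at the centre of its underside (its top is at z = 9 mm), y along its 200 mm length, z up; it is blank and empty at the start: a free spot where a thing may be set for a while
- glue_bottle: bystander to leave alone: loose cream glue bottle with an orange nozzle, 62 mm in diameter, 192 mm high, standing on the bench near the robot; origin at the centre of its underside
- tape_measure: bystander to leave alone: loose yellow tape measure lying on its side, 73 x 76 x 36 mm; origin at the centre of its underside

How it is judged:
By the outcome, as a careful person would: the job done as asked, in the order asked, and still so for the second after the job is handed in, with the robot touching nothing.
It also fails if it takes over 115 s, if anything falls off the work surface, if the arm or the gripper's body presses on something with over 40 N, if the wrist force passes 120 N, or if a joint passes its speed limit or range.

## Working session

There is one attempt and no reset: what is moved stays moved. The work goes in short steps, Python scripts to look and compute and a shell command to move; the robot and the scene stay as the last step left them, time stands still between calls to the robot, and variables do not carry over. Pictures are saved under pics/ and viewed, at most 14 in all, crops included, and the job is handed in when it is done.

```bash
mkdir -p pics; python3 - <<'E'
from workcell import ctrl
import cv2
s=ctrl.get_state();print(s)
for c in("scene","top"):
    cv2.imwrite(f"pics/{c}0.png",ctrl.get_image(c)[:,:,::-1]);print(c,ctrl.get_calibration(c))
    if c=="top":
        for t in "screw_jar sanding_block block_plane jar_board block_board plane_board spare_board glue_bottle tape_measure".split():
            print(t,ctrl.place_of(c,t)[:2],ctrl.find_in(c,t)[:1])
E
```

```text
{'clock': 0.0, 'joints': array([-1.42540183e+00,  3.13456494e-01,  1.49842175e+00, -8.46993757e-06,
        1.33102312e+00, -2.23401763e-01]), 'joint_vel': array([ 1.64636377e-03, -8.49540189e-06, -4.52248715e-04, -1.69631693e-03,
        8.99290056e-04, -3.12327168e-04]), 'joint_torque': array([ 2.90013086e-03, -4.02202427e+01, -2.52264655e+01,  6.96425443e-02,
        3.52270191e-02, -1.16903266e-04]), 'position': array([ 189.21215012, -489.48261651,  260.16350835]), 'orientation': array([ 9.83046389e-01,  1.83355851e-01,  2.14057587e-05, -6.54018562e-04]), 'wrist_force': array([-0.32375344, -0.67330758, -1.22796787]), 'torque': array([-0.03430967, -0.00526526,  0.00821816]), 'grip_force': 0.0, 'gripper_width': 87.94381652789676}
scene {'fov_y': 51.981215980967356, 'cx': 286.48988618621166, 'cy': 217.16704443575566, 'origin': array([-121.36929639, -935.23921332,  563.43489847]), 'orientation': array([ 0.81614024, -0.21361735,  0.14396267, -0.51725959])}
top {'fov_y': 56.88676446329945, 'cx': 282.59472693863285, 'cy': 207.8457112057515, 'origin': array([ 133.73299419,  -10.763052  , 1168.7458268 ]), 'orientation': array([ 0.72195362, -0.67984131,  0.08780272, -0.09428382])}
screw_jar [{'xy': [249.8, 182.9], 'p': 0.57}] [{'box': [239.3, 163.5, 21.2, 28.8], 'p': 0.8}]
sanding_block [] [{'box': [306.9, 168.6, 23.8, 26.6], 'p': 0.74}]
block_plane [{'xy': [390.5, 211.9], 'p': 0.82}] [{'box': [383.7, 184.3, 20.4, 48.0], 'p': 0.57}]
jar_board [{'xy': [395.4, 206.5], 'p': 0.85}, {'xy': [255.0, 176.5], 'p': 0.31}] []
block_board [{'xy': [256.4, 178.4], 'p': 0.8}] [{'box': [237.4, 147.6, 33.6, 61.3], 'p': 0.66}]
plane_board [{'xy': [319.0, 187.5], 'p': 0.71}] [{'box': [295.5, 156.0, 46.5, 61.4], 'p': 0.57}]
spare_board [{'xy': [176.9, 189.3], 'p': 0.58}] [{'box': [376.1, 174.2, 34.8, 63.4], 'p': 0.71}]
glue_bottle [{'xy': [209.5, 243.2], 'p': 0.71}] [{'box': [187.8, 226.3, 26.4, 24.9], 'p': 0.81}]
tape_measure [] []
```

```bash
python3 - <<'E'
import cv2
a=cv2.imread("pics/top0.png")
cv2.imwrite("pics/topc.png",cv2.resize(a[130:270,140:420],(800,400),interpolation=cv2.INTER_CUBIC))
E
```

```text
(no output)
```

View pics/topc.png

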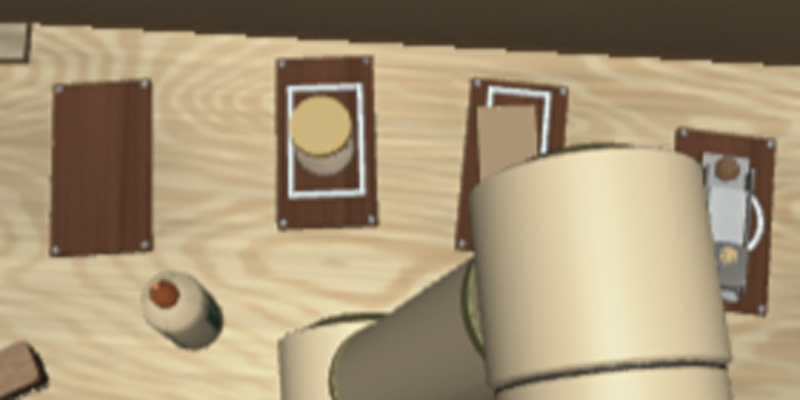

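View pics/scene0.png

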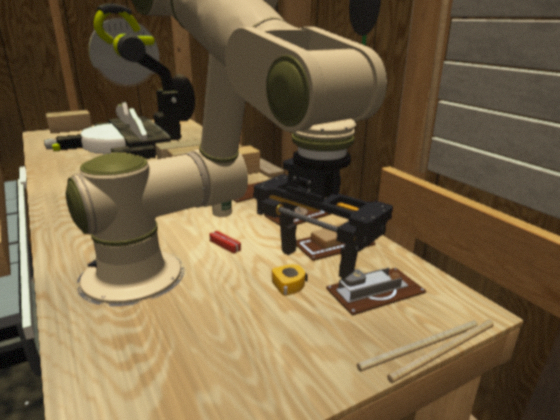

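The top view shows four boards in a row, crop pixels: spare (101,167), block_board with the jar (327,143), plane_board with the cork block (513,165) half hidden by the arm, and jar_board with the plane (725,220). The glue bottle stands at about (190,315). The scene view shows the tape measure at (289,278), short of the jar board.

```bash
cat > h.py <<'E'
import numpy as np, cv2
from scipy.spatial.transform import Rotation as R
from workcell import ctrl
def w(cam,px,z,cal=None):
    c=cal or ctrl.get_calibration(cam); f=210/np.tan(np.radians(c["fov_y"]/2))
    p=np.atleast_2d(np.array(px,float))-[c["cx"],c["cy"]]
    if cam=="wrist":
        r=np.linalg.norm(p,axis=1)+1e-9; t=r/f
        d=np.c_[p/r[:,None]*np.sin(t)[:,None],np.cos(t)]
    else: d=np.c_[p/f,np.ones(len(p))]
    d=R.from_quat(c["orientation"]).apply(d); o=np.array(c["origin"])
    return (o+d*((z-o[2])/d[:,2])[:,None])[:,:2]
def board(cam,cs,z=9,cal=None):   # 4 corner pixels in order round -> centre, yaw of long axis, side lengths
    q=w(cam,cs,z,cal); (c,s,a)=cv2.minAreaRect(q.astype(np.float32))
    L=max([(q[1]-q[0]+q[2]-q[3])/2,(q[2]-q[1]+q[3]-q[0])/2],key=np.linalg.norm)
    return q.mean(0).round(1), round(np.degrees(np.arctan2(L[1],L[0]))%180,1), np.round(s,0)
def tool():
    s=ctrl.get_state(); r=R.from_quat(s["orientation"]); 
    return s, s["position"], r
def go(x,y,z,closeyaw):
    """rows' shift (m) and turn (6 deg units) to TCP x,y,z with fingers closing along closeyaw deg (tool down)"""
    s,p,r=tool(); d=r.inv().apply(np.array([x,y,z])-p)/1000
    best=None
    for k in(0,180):
        a=np.radians(closeyaw+k); yv=np.array([np.cos(a),np.sin(a),0]); zv=np.array([0,0,-1.]); xv=np.cross(yv,zv)
        rv=(r.inv()*R.from_matrix(np.c_[xv,yv,zv])).as_rotvec()
        if best is None or np.linalg.norm(rv)<np.linalg.norm(best): best=rv
    print("shift",d.round(4),"turn",(np.degrees(best)/6).round(2),"dist",round(np.linalg.norm(d)*1000),"j6",s["joints"][5].round(2))
E
python3 - <<'E'
from h import *
k=lambda l:[(140+x/2.857,130+y/2.857) for x,y in l]
print("spare",board("top",k([(58,88),(146,84),(147,244),(56,249)])))
print("block",board("top",k([(282,63),(369,61),(373,220),(283,223)])))
print("jarb",board("top",k([(683,133),(769,143),(761,309),(683,300)])))
print("plane pts",w("top",k([(476,84),(563,91),(461,244)]),9))
print("jar lid",w("top",k([(321,125)]),88))
print("block top-left corners",w("top",k([(477,107),(534,107)]),37))
print("glue noz",w("top",k([(164,293)]),192))
E
```

```text
spare (array([485. , 348.4]), np.float64(7.3), array([187.,  98.]))
block (array([528. , 103.9]), np.float64(5.4), array([186.,  98.]))
jarb (array([ 463.3, -332.8]), np.float64(178.0), array([ 95., 188.]))
plane pts [[ 604.22223321  -57.7082673 ]
 [ 601.65946491 -155.14983693]
 [ 419.02786056  -49.76748165]]
jar lid [[517.34009847 103.35079533]]
block top-left corners [[ 566.21603857  -58.84697142]
 [ 569.9118981  -120.66764924]]
glue noz [[312.86092016 220.2227672 ]]
```

```bash
python3 - <<'E'
from h import *
print(ctrl.get_calibration("wrist"))
cv2.imwrite("pics/wr0.png",ctrl.get_image("wrist")[:,:,::-1])
E
```

```text
{'fov_y': 65.70646984690485, 'cx': 276.01934012926074, 'cy': 209.33197663966115, 'origin': array([ 254.20426016, -464.508645  ,  383.77035767]), 'orientation': array([ 0.81743652, -0.56023711, -0.07552984,  0.11057643])}
```

View pics/wr0.png

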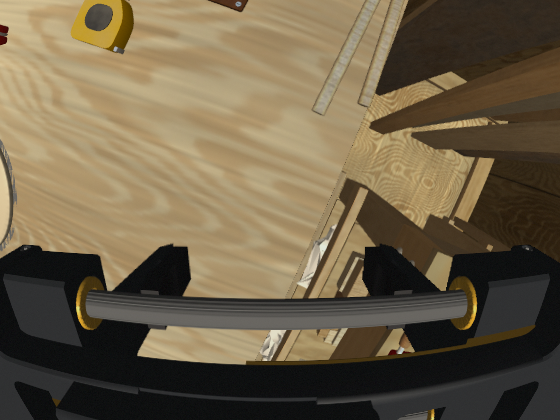

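The wrist camera looks ahead along tool +x; the tape measure is at (102,22) and the edge of the jar board at (235,3). Next I hover short of the plane board, which also frees the top view.

```bash
python3 -c "
from h import *
go(410,-100,260,90)
print(w('wrist',[(102,22),(276,209)],0))"
```

```text
shift [ 0.3464 -0.2839  0.0007] turn [-0.   -0.    3.52] dist 448 j6 -0.22
[[ 309.34457845 -201.3277    ]
 [ 156.12041482 -502.60597652]]
```

```bash
python3 -m inch '{"rows": [[[0.06,-0.049,0],[0,0,1.5],-1],[[0.12,-0.098,0],[0,0,3.0],-1],[[0.18,-0.147,0],[0,0,3.52],-1],[[0.24,-0.196,0],[0,0,3.52],-1],[[0.30,-0.245,0],[0,0,3.52],-1]]}' 40
python3 -m inch '{"rows": [[[0.046,-0.039,0],[0,0,0],-1],[[0.046,-0.039,0],[0,0,0],-1],[[0.046,-0.039,0],[0,0,0],-1],[[0.046,-0.039,0],[0,0,0],-1],[[0.046,-0.039,0],[0,0,0],-1]]}'
python3 - <<'E'
from h import *
s,p,r=tool();print(p,s["joints"].round(2),r.as_euler("xyz",True))
for c in("wrist","top"):cv2.imwrite(f"pics/{c}1.png",ctrl.get_image(c)[:,:,::-1])
c=ctrl.get_calibration("wrist");print(c)
print(ctrl.place_of("wrist","sanding_block"),ctrl.place_of("wrist","plane_board"))
E
```

```text
clock: 1.68
position: [344.4, -216.3, 260.9]
orientation: [1.0, -0.0, 0.0, 0.0]
wrist_force: [0.5, -0.7, -0.0]
gripper_width: 88.0
grip_force: 0.0
clock: 2.3
position: [389.2, -179.9, 260.7]
orientation: [1.0, -0.001, -0.0, 0.0]
wrist_force: [-0.4, -0.4, -0.2]
gripper_width: 88.0
grip_force: 0.0
[ 389.22352181 -179.92480759  260.73116058] [-0.71  0.1   1.76 -0.    1.28  0.87] [ 1.79997640e+02  2.65343477e-03 -1.06660118e-01]
{'fov_y': 65.70646984690485, 'cx': 276.01934012926074, 'cy': 209.33197663966115, 'origin': array([ 458.96118557, -179.19709589,  383.80305094]), 'orientation': array([-0.70045012,  0.70103422,  0.09472838, -0.09458959])}
[{'xy': [200.6, 70.6], 'p': 0.93}] []
```

View pics/wrist1.png

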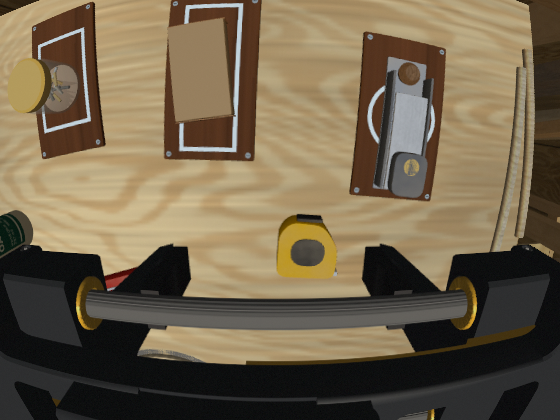

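The wrist view shows the cork block at (200,70) turned a little clockwise on the plane board, the jar at left on its board (45,85), and the block plane on the circle at (405,130) with its cap toward the robot. The tape measure is at (306,245), clear of the boards. I'll zoom in for the corners.

```bash
python3 - <<'E'
import cv2
a=cv2.imread("pics/wrist1.png")
cv2.imwrite("pics/wz.png",cv2.resize(a[0:210,160:460],None,fx=2.6,fy=2.6,interpolation=cv2.INTER_CUBIC))
a=cv2.imread("pics/top1.png")
cv2.imwrite("pics/tz.png",cv2.resize(a[130:270,140:420],(800,400),interpolation=cv2.INTER_CUBIC))
E
```

```text
(no output)
```

View pics/wz.png

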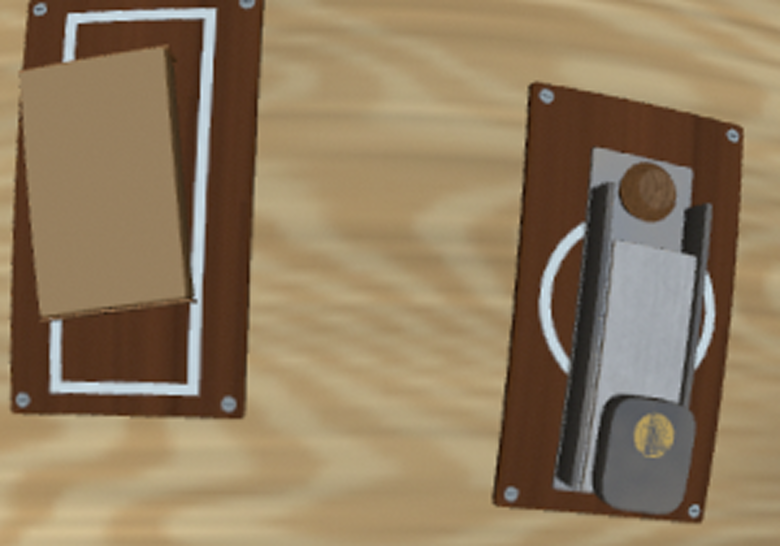

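View pics/tz.png

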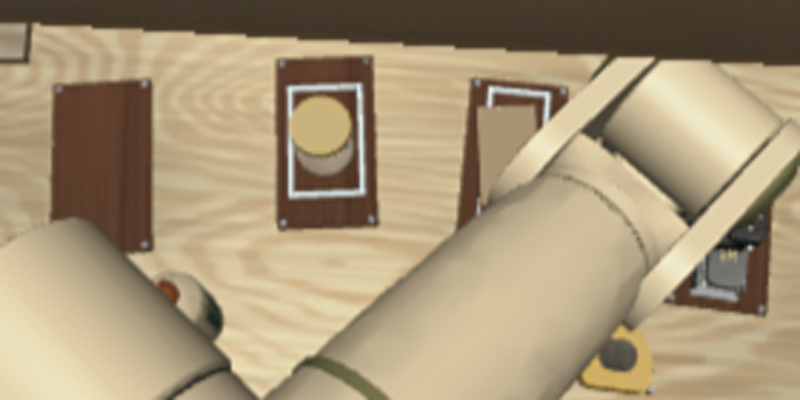

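```bash
python3 - <<'E'
from h import *
k=lambda l:[(160+x/2.6,y/2.6) for x,y in l]
print("planeB",board("wrist",k([(40,9),(247,3),(229,404),(22,400)])), w("wrist",k([(40,9),(247,3),(229,404),(22,400)]),9).round(0).tolist())
print("rect",board("wrist",k([(71,18),(211,14),(193,389),(55,388)])))
print("jarB",board("wrist",k([(546,96),(733,135),(694,511),(511,494)])))
print("block",board("wrist",k([(21,71),(167,46),(191,298),(42,319)]),37))
print("circle", w("wrist",k([(541,300),(713,310)]),9).round(0).tolist())
print("walls", w("wrist",k([(610,183),(572,485),(711,205)]),37).round(1).tolist())
print("sole", w("wrist",k([(593,148),(692,163),(555,490)]),12).round(1).tolist())
print("cap", w("wrist",k([(608,395),(690,402),(598,505),(682,512)]),59).round(1).tolist())
ctrl.get_image("wrist")
for t in("block_plane","jar_board","sanding_block","screw_jar","block_board"):
    print(t,[(d["p"],w("wrist",d["xy"],0 if "board" in t else 9).round(1)) for d in ctrl.place_of("wrist",t)[:2]])
E
```

```text
planeB (array([ 515.4, -102.6]), np.float64(177.4), array([ 96., 186.])) [[610.0, -59.0], [606.0, -155.0], [421.0, -147.0], [425.0, -50.0]]
rect (array([ 515.4, -102.5]), np.float64(177.4), array([ 65., 174.]))
jarB (array([ 469.2, -330.2]), np.float64(175.9), array([ 96., 186.]))
block (array([519. , -97.1]), np.float64(5.3), array([110.,  64.]))
circle [[470.0, -286.0], [471.0, -374.0]]
walls [[521.4, -308.7], [390.2, -295.8], [517.2, -357.5]]
sole [[541.7, -310.0], [540.5, -360.3], [382.8, -296.0]]
cap [[431.8, -301.7], [430.6, -339.2], [386.4, -300.5], [383.9, -339.8]]
block_plane [(0.61, array([[ 458.7, -328.1]]))]
jar_board []
sanding_block [(0.9, array([[524.3, -94.3]]))]
screw_jar [(0.94, array([[521.9, 107.9]])), (0.59, array([[ 462.2, -326.1]]))]
block_board [(0.73, array([[536.2, 104. ]]))]
```

```bash
python3 -c "
from h import *
go(519,-97,110,95.3)"
```

```text
shift [ 0.1293 -0.082   0.1507] turn [ 0.    0.   -0.88] dist 215 j6 0.87
```

```bash
python3 -m inch '{"rows": [[[0.045,-0.028,0.045],[0,0,-0.88],-1],[[0.09,-0.057,0.09],[0,0,-0.88],-1],[[0.1293,-0.082,0.13],[0,0,-0.88],-1],[[0.1293,-0.082,0.1507],[0,0,-0.88],-1],[[0.1293,-0.082,0.1507],[0,0,-0.88],-1]]}' 25
python3 -c "
from h import *
go(519,-97,34,95.3)"
```

```text
clock: 3.42
position: [518.4, -96.2, 108.3]
orientation: [0.999, 0.047, -0.002, -0.001]
wrist_force: [0.3, -1.0, -0.1]
gripper_width: 88.1
grip_force: 0.0
shift [0.0008 0.001  0.0743] turn [-0.02  0.04  0.01] dist 74 j6 1.07
```

```bash
python3 -m inch '{"rows": [[[0.001,0.001,0.04],[0,0,0],-1],[[0.001,0.001,0.074],[0,0,0],-1],[[0.001,0.001,0.074],[0,0,0],-1],[[0.001,0.001,0.074],[0,0,0],-1],[[0.001,0.001,0.074],[0,0,0],1]]}' 25
python3 -m inch '{"rows": [[[0,0,0],[0,0,0],1],[[0,0,0],[0,0,0],1],[[0,0,0],[0,0,0],1],[[0,0,0],[0,0,0],1],[[0,0,0],[0,0,0],1]]}'

```

```text
clock: 4.05
position: [520.9, -98.4, 37.9]
orientation: [0.999, 0.046, 0.001, 0.001]
wrist_force: [-0.3, 0.5, -0.3]
gripper_width: 80.2
grip_force: 0.0
clock: 4.68
position: [520.3, -98.0, 36.6]
orientation: [0.999, 0.046, 0.0, 0.0]
wrist_force: [-2.1, 0.9, 5.9]
gripper_width: 63.8
grip_force: 25.0
```

```bash
python3 -m inch '{"rows": [[[0,0,-0.03],[0,0,0],1],[[0,0,-0.08],[0,0,0],1],[[0,0,-0.14],[0,0,0],1],[[0,0,-0.16],[0,0,0],1],[[0,0,-0.16],[0,0,0],1]]}'
python3 - <<'E'
from h import *
go(490,349,196,96)
s=ctrl.get_state();J=s["joints"];print(J.round(3))
D=[(525.0,260.16,.3135,1.4984),(428.8,260.73,.10,1.76),(np.hypot(*s["position"][:2]),s["position"][2],J[1],J[2])]
A=[];b=[]
for r,z,a,c in D:
    A+=[[np.sin(a),np.sin(a+c),1,0],[np.cos(a),np.cos(a+c),0,1]];b+=[r,z]
print(np.linalg.lstsq(A,b,rcond=None))
E
```

```text
clock: 5.3
position: [520.5, -98.1, 197.0]
orientation: [0.999, 0.046, 0.001, 0.001]
wrist_force: [-0.2, -0.6, -2.6]
gripper_width: 63.6
grip_force: 25.0
shift [ 0.0109 -0.448   0.0005] turn [ 0.01 -0.02 -0.12] dist 448 j6 1.07
[-0.408  0.38   1.578 -0.     1.181  1.071]
(array([423.54042701, 395.83705872,   7.7142142 , -47.69395919]), array([9.11006258]), np.int32(4), array([2.47175685, 2.42148352, 0.14605886, 0.07417872]))
```

```bash
python3 -m inch '{"rows": [[[0.002,-0.05,0],[0,0,0],1],[[0.004,-0.11,0],[0,0,0],1],[[0.006,-0.17,0],[0,0,0],1],[[0.008,-0.23,0],[0,0,0],1],[[0.010,-0.28,0],[0,0,0],1]]}'
python3 -m inch '{"rows": [[[0.001,-0.06,0],[0,0,-0.12],1],[[0.001,-0.12,0],[0,0,-0.12],1],[[0.001,-0.168,0],[0,0,-0.12],1],[[0.001,-0.168,0],[0,0,-0.12],1],[[0.001,-0.168,0],[0,0,-0.12],1]]}'
python3 -c "
from h import *
go(490,349,37,96)
cv2.imwrite('pics/w2.png',ctrl.get_image('wrist')[:,:,::-1])
print([w('wrist',d['xy'],0) for d in ctrl.place_of('wrist','spare_board')])
"
```

```text
clock: 5.92
position: [503.2, 183.8, 194.2]
orientation: [0.999, 0.047, -0.001, 0.0]
wrist_force: [0.8, -0.4, -1.0]
gripper_width: 63.6
grip_force: 25.0
clock: 6.55
position: [489.5, 348.5, 194.5]
orientation: [0.999, 0.052, -0.001, 0.001]
wrist_force: [-0.7, 0.0, -1.6]
gripper_width: 63.7
grip_force: 25.0
shift [ 0.0009 -0.0006  0.1575] turn [0.01 0.02 0.  ] dist 158 j6 1.89
[]
```

View pics/w2.png

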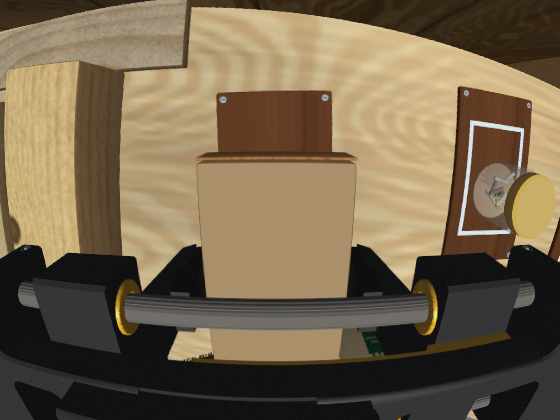

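The wrist view shows the held cork block in line with the spare board (screws at 223,100 and 325,98), the jar at right, and a wooden post at left (20–120, 60–300). I'll check how close the post is before going down.

```bash
python3 - <<'E'
from h import *
print(w('wrist',[(120,200),(120,100),(105,70)],0).round(0).tolist(),w('wrist',[(223,100),(325,98)],9).round(0).tolist())
a=cv2.imread("pics/top0.png"); cv2.imwrite("pics/tl.png",cv2.resize(a[90:310,60:260],None,fx=2.5,fy=2.5))
E
```

```text
[[465.0, 517.0], [572.0, 520.0], [605.0, 542.0]] [[576.0, 407.0], [587.0, 312.0]]
```

View pics/tl.png

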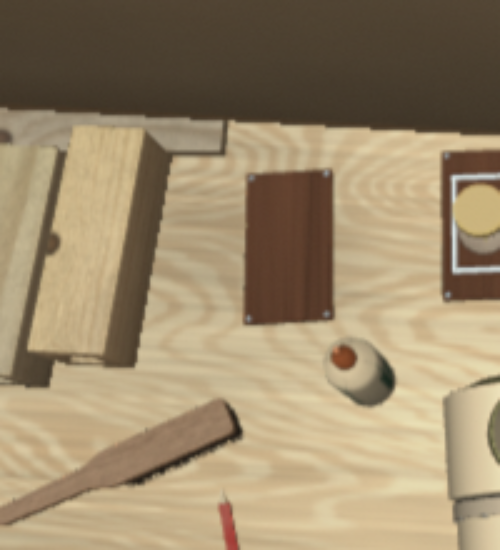

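The post lies beyond y≈517, well clear of the gripper, so I can lower the block.

```bash
python3 -m inch '{"rows": [[[0.001,0,0.05],[0,0,0],1],[[0.001,0,0.1],[0,0,0],1],[[0.001,0,0.135],[0,0,0],1],[[0.001,0,0.148],[0,0,0],1],[[0.001,0,0.148],[0,0,0],1]]}'
python3 -m inch '{"rows": [[[0,0,0.004],[0,0,0],1],[[0,0,0.007],[0,0,0],1],[[0,0,0.009],[0,0,0],1],[[0,0,0.009],[0,0,0],1],[[0,0,0.009],[0,0,0],1]]}'
```

```text
clock: 7.28
position: [491.1, 348.8, 48.2]
orientation: [0.999, 0.052, -0.0, 0.0]
wrist_force: [0.0, -0.8, -0.6]
gripper_width: 64.3
grip_force: 25.0
clock: 7.9
position: [490.8, 349.3, 39.2]
orientation: [0.999, 0.052, 0.0, -0.0]
wrist_force: [0.1, 0.7, -1.0]
gripper_width: 63.7
grip_force: 25.0
```

```bash
python3 -m inch '{"rows": [[[0,0,0.001],[0,0,0],1],[[0,0,0.002],[0,0,0],1],[[0,0,0.003],[0,0,0],1],[[0,0,0.003],[0,0,0],1],[[0,0,0.003],[0,0,0],1]]}'
```

```text
clock: 8.52
position: [490.8, 349.3, 36.6]
orientation: [0.999, 0.052, 0.0, 0.0]
wrist_force: [-1.7, -1.4, 5.3]
gripper_width: 64.1
grip_force: 25.0
```

```bash
python3 -m inch '{"rows": [[[0,0,0],[0,0,0],-1],[[0,0,0],[0,0,0],-1],[[0,0,-0.05],[0,0,0],-1],[[0,0,-0.10],[0,0,0],-1],[[0,0,-0.14],[0,0,0],-1]]}' 50
python3 -c "
from h import *
go(461,-328,180,84.8)"
```

```text
clock: 9.15
position: [490.9, 349.3, 178.1]
orientation: [0.999, 0.052, 0.001, -0.0]
wrist_force: [-0.8, -0.4, -0.0]
gripper_width: 88.0
grip_force: 0.0
shift [-0.1007  0.6705 -0.0023] turn [-0.01 -0.01  1.87] dist 678 j6 1.89
```

```bash
python3 -m inch '{"rows": [[[-0.009,0.06,-0.01],[0,0,0],-1],[[-0.018,0.12,-0.01],[0,0,0],-1],[[-0.027,0.18,-0.01],[0,0,0],-1],[[-0.036,0.24,-0.01],[0,0,0],-1],[[-0.045,0.30,-0.01],[0,0,0],-1]]}' 50
python3 -m inch '{"rows": [[[-0.009,0.06,0],[0,0,0],-1],[[-0.018,0.12,0],[0,0,0],-1],[[-0.027,0.18,0],[0,0,0],-1],[[-0.036,0.24,0],[0,0,0],-1],[[-0.045,0.29,0],[0,0,0],-1]]}'
python3 -c "
from h import *
go(461,-328,180,84.8)"
```

```text
clock: 9.78
position: [477.1, 44.4, 186.2]
orientation: [0.999, 0.053, 0.0, 0.0]
wrist_force: [0.9, 0.4, -0.2]
gripper_width: 88.1
grip_force: 0.0
clock: 10.4
position: [462.6, -249.2, 186.0]
orientation: [0.999, 0.052, 0.0, 0.0]
wrist_force: [1.0, 0.6, -0.8]
gripper_width: 88.5
grip_force: 0.0
shift [-0.0098  0.0782  0.0061] turn [ 0.   -0.    1.86] dist 79 j6 0.75
```

```bash
python3 -m inch '{"rows": [[[-0.006,0.04,0.003],[0,0,0.93],-1],[[-0.0098,0.0782,0.006],[0,0,1.86],-1],[[-0.0098,0.0782,0.006],[0,0,1.86],-1],[[-0.0098,0.0782,0.006],[0,0,1.86],-1],[[-0.0098,0.0782,0.006],[0,0,1.86],-1]]}' 50
python3 -c "
from h import *
go(461,-328,37,84.8)
cv2.imwrite('pics/w3.png',ctrl.get_image('wrist')[:,:,::-1])
"
```

```text
clock: 11.02
position: [461.7, -324.7, 180.2]
orientation: [0.999, -0.044, 0.0, -0.0]
wrist_force: [0.6, -0.2, 0.6]
gripper_width: 88.1
grip_force: 0.0
shift [-0.0004  0.0033  0.1432] turn [-0.   -0.    0.03] dist 143 j6 0.84
```

View pics/w3.png

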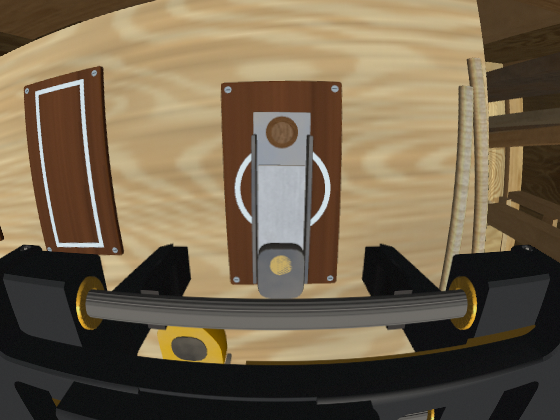

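```bash
python3 - <<'E'
from h import *
print("jarB",board("wrist",[(227.5,90),(334,89),(330,279),(236,280)]))
print("planeB",board("wrist",[(28,90),(97,73),(118,250),(50,250)]))
print("circ",w("wrist",[(235,188),(330,188)],9).mean(0))
q=w("wrist",[(253,112),(311,112)],12); a=np.radians(-5.2); print(q, q.mean(0)-80*np.array([np.cos(a),np.sin(a)]))
E
```

```text
jarB (array([ 468.3, -330.5]), np.float64(175.9), array([ 96., 186.]))
planeB (array([ 515. , -106.3]), np.float64(177.3), array([ 99., 187.]))
circ [ 470.31673461 -331.0479814 ]
[[ 541.89896603 -310.78225415]
 [ 537.5791075  -361.96180479]] [ 460.06828488 -329.12142306]
```

The plane sits squarely between the open fingers (sole front edge 253–311 at row 112) with the circle behind it; the board pose matches the first measurement. Now I grasp it.

```bash
python3 -m inch '{"rows": [[[0,0.004,0.05],[0,0,0],-1],[[0,0.004,0.10],[0,0,0],-1],[[0,0.004,0.13],[0,0,0],-1],[[0,0.004,0.144],[0,0,0],-1],[[0,0.004,0.144],[0,0,0],-1]]}' 50
python3 -m inch '{"rows": [[[0,0,0],[0,0,0],1],[[0,0,0],[0,0,0],1],[[0,0,0],[0,0,0],1],[[0,0,0],[0,0,0],1],[[0,0,0],[0,0,0],1]]}'
```

```text
clock: 11.7
position: [461.3, -329.4, 36.1]
orientation: [0.999, -0.045, -0.0, -0.0]
wrist_force: [-0.6, -0.5, 0.0]
gripper_width: 88.3
grip_force: 0.0
clock: 12.32
position: [461.2, -329.7, 36.3]
orientation: [0.999, -0.045, 0.0, -0.0]
wrist_force: [-2.0, 1.6, 3.3]
gripper_width: 50.5
grip_force: 50.0
```

```bash
python3 -m inch '{"rows": [[[0,0,-0.01],[0,0,0],1],[[0,0,-0.03],[0,0,0],1],[[0,0,-0.08],[0,0,0],1],[[0,0,-0.13],[0,0,0],1],[[0,0,-0.13],[0,0,0],1]]}'
python3 -c "
from h import *
go(515.3,-103.5,170,87.4)"
```

```text
clock: 12.95
position: [462.0, -330.6, 169.4]
orientation: [0.999, -0.045, 0.002, 0.002]
wrist_force: [-0.2, -0.4, -5.7]
gripper_width: 50.6
grip_force: 50.0
shift [ 0.0327 -0.231  -0.0015] turn [ 0.04 -0.05 -0.42] dist 233 j6 0.83
```

```bash
python3 -m inch '{"rows": [[[0.008,-0.055,0],[0,0,-0.42],1],[[0.016,-0.11,0],[0,0,-0.42],1],[[0.024,-0.17,0],[0,0,-0.42],1],[[0.0335,-0.2315,0],[0,0,-0.42],1],[[0.0335,-0.2315,0],[0,0,-0.42],1]]}'
python3 -m inch '{"rows": [[[0,0,0.02],[0,0,0],1],[[0,0,0.05],[0,0,0],1],[[0,0,0.07],[0,0,0],1],[[0,0,0.07],[0,0,0],1],[[0,0,0.07],[0,0,0],1]]}'
python3 -c "
from h import *
go(516.3,-103,50,87.4)
cv2.imwrite('pics/w4.png',ctrl.get_image('wrist')[:,:,::-1])"
```

```text
clock: 13.58
position: [514.8, -98.1, 164.1]
orientation: [1.0, -0.02, -0.002, -0.001]
wrist_force: [-0.4, -0.7, -5.2]
gripper_width: 50.5
grip_force: 50.0
clock: 14.2
position: [515.3, -102.5, 96.2]
orientation: [1.0, -0.023, 0.0, 0.0]
wrist_force: [0.1, -0.9, -4.9]
gripper_width: 50.6
grip_force: 50.0
shift [0.001  0.0004 0.0462] turn [ 0.   -0.   -0.01] dist 46 j6 1.2
```

View pics/w4.png

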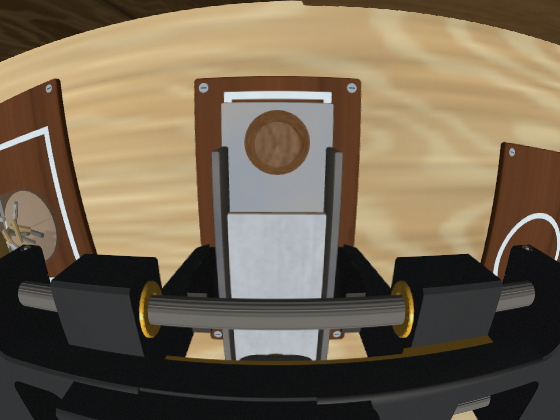

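The plane hangs in line over the long rectangle; the board's screws show at (203,88), (352,88), (337,335) and (217,335).

```bash
python3 - <<'E'
from h import *
print(board("wrist",[(203.5,88),(352,88),(337,335),(217,335)]))
z=ctrl.get_state()["position"][2]-36.2+12
q=w("wrist",[(223,102),(333,103)],z);print(q,q.mean(0)-80*np.array([np.cos(np.radians(2.6)),-np.sin(np.radians(2.6))]),ctrl.get_state()["position"])
E
```

```text
(array([ 515.2, -102.9]), np.float64(177.3), array([ 97., 187.]))
[[ 595.55097933  -81.74416508]
 [ 592.89482536 -131.16149078]] [ 514.30525676 -102.82378888] [ 515.47732376 -102.50156107   96.53981423]
```

```bash
python3 -m inch '{"rows": [[[0.001,0,0.03],[0,0,0],1],[[0.001,0,0.05],[0,0,0],1],[[0.001,0,0.054],[0,0,0],1],[[0.001,0,0.056],[0,0,0],1],[[0.001,0,0.057],[0,0,0],1]]}'
python3 -m inch '{"rows": [[[0,0,0.001],[0,0,0],1],[[0,0,0.0015],[0,0,0],1],[[0,0,0.002],[0,0,0],1],[[0,0,0.002],[0,0,0],1],[[0,0,0.002],[0,0,0],1]]}'
```

```text
clock: 14.88
position: [516.7, -102.4, 39.9]
orientation: [1.0, -0.023, 0.001, 0.0]
wrist_force: [-0.8, 0.3, -6.0]
gripper_width: 50.5
grip_force: 50.0
clock: 15.5
position: [516.3, -102.2, 37.0]
orientation: [1.0, -0.023, -0.0, 0.0]
wrist_force: [0.1, -0.6, -4.8]
gripper_width: 50.7
grip_force: 50.0
```

```bash
python3 -m inch '{"rows": [[[0,0,0.0005],[0,0,0],1],[[0,0,0.001],[0,0,0],1],[[0,0,0.0015],[0,0,0],1],[[0,0,0.0015],[0,0,0],1],[[0,0,0.0015],[0,0,0],1]]}'
```

```text
clock: 16.12
position: [516.3, -102.2, 36.3]
orientation: [1.0, -0.023, 0.0, 0.0]
wrist_force: [-3.3, 0.7, 5.1]
gripper_width: 50.6
grip_force: 50.0
```

```bash
python3 -m inch '{"rows": [[[0,0,0],[0,0,0],-1],[[0,0,0],[0,0,0],-1],[[0,0,-0.05],[0,0,0],-1],[[0,0,-0.10],[0,0,0],-1],[[0,0,-0.16],[0,0,0],-1]]}' 30
python3 -m inch '{"rows": [[[-0.015,-0.05,-0.02],[0,0,0],-1],[[-0.03,-0.10,-0.02],[0,0,0],-1],[[-0.045,-0.15,-0.02],[0,0,0],-1],[[-0.05,-0.20,-0.02],[0,0,0],-1],[[-0.05,-0.20,-0.02],[0,0,0],-1]]}'
python3 - <<'E'
from h import *
print(tool()[1])
cv2.imwrite('pics/w5.png',ctrl.get_image('wrist')[:,:,::-1])
for t in("screw_jar",):print([(d["p"],d["xy"],w("wrist",d["xy"],9)) for d in ctrl.place_of("wrist",t)],[d["box"] for d in ctrl.find_in("wrist",t)])
E
```

```text
clock: 16.75
position: [515.9, -102.1, 196.8]
orientation: [1.0, -0.023, -0.0, -0.0]
wrist_force: [0.9, -0.7, -0.1]
gripper_width: 88.3
grip_force: 0.0
clock: 17.38
position: [475.1, 102.4, 215.7]
orientation: [1.0, -0.021, 0.0, -0.0]
wrist_force: [-0.2, -0.6, -0.0]
gripper_width: 88.3
grip_force: 0.0
[475.05129095 102.35106502 215.71100977]
[(0.89, [269.1, 148.4], array([[518.65281163, 105.47526867]]))] [[229.2, 110.4, 85.3, 80.6]]
```

View pics/w5.png

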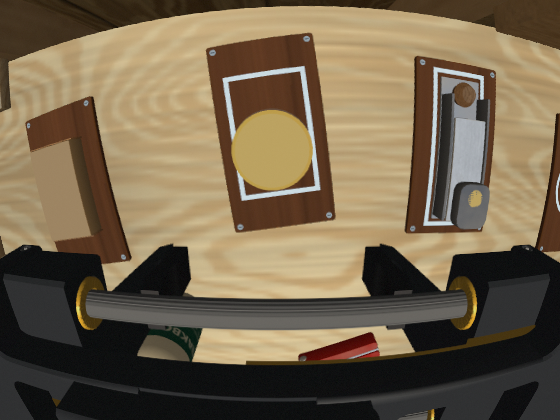

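The plane now lies within the long rectangle (440–490, 75–230), the cork block is on the spare board at left, and the jar's lid is centred at (272,150). The block board's screws are at (212,52), (308,38), (329,215) and (240,227).

```bash
python3 - <<'E'
from h import *
print("blockB",board("wrist",[(212,52),(308,38),(329,215),(240,227)]))
print("rect",board("wrist",[(226,78),(304,69),(318,189),(244,198)]))
q=w("wrist",[(232,150),(313,150),(272,110),(272,191)],88);print("lid",q.round(1).tolist(),w("wrist",[(272,150)],88))
a=q.mean(0);go(a[0],a[1],140,90)
E
```

```text
blockB (array([534. , 100.8]), np.float64(5.1), array([186.,  98.]))
rect (array([533.7, 100.2]), np.float64(4.8), array([126.,  79.]))
lid [[525.4, 131.6], [522.5, 69.1], [554.6, 99.3], [491.4, 102.3]] [[523.72330179 100.72540617]]
shift [ 0.0477 -0.0035  0.0755] turn [ 0.   -0.   -0.44] dist 89 j6 1.58
```

```bash
python3 -m inch '{"rows": [[[0.02,-0.002,0.03],[0,0,-0.44],-1],[[0.0485,-0.002,0.06],[0,0,-0.44],-1],[[0.0485,-0.002,0.0755],[0,0,-0.44],-1],[[0.0485,-0.002,0.0755],[0,0,-0.44],-1],[[0.0485,-0.002,0.0755],[0,0,-0.44],-1]]}' 30
python3 - <<'E'
from h import *
go(523.5,100.6,57,90)
a=ctrl.get_image('wrist'); cv2.imwrite('pics/w6.png',a[:,:,::-1])
print(tool()[1],[d["box"] for d in ctrl.find_in("wrist","screw_jar")])
hsv=cv2.cvtColor(a,cv2.COLOR_RGB2HSV)
E
```

```text
clock: 18.15
position: [524.0, 99.4, 141.2]
orientation: [1.0, -0.0, 0.001, 0.0]
wrist_force: [0.0, 0.8, 0.2]
gripper_width: 88.3
grip_force: 0.0
shift [-0.0006 -0.0012  0.0842] turn [ 0.   -0.01 -0.  ] dist 84 j6 1.54
[524.06100547  99.5405639  141.24690126] [[215.9, 173.1, 108.0, 116.6]]
```

View pics/w6.png

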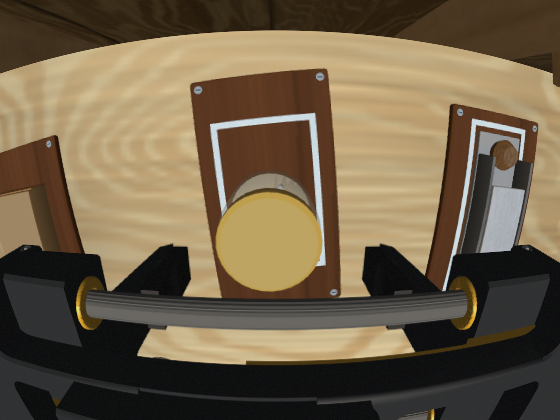

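```bash
python3 - <<'E'
from h import *
print(w("wrist",[(216,242),(322,242),(269,291),(269,191)],88).round(1).tolist())
E
```

```text
[[525.3, 135.4], [525.5, 73.3], [492.9, 104.4], [555.8, 104.0]]
```

The lid is centred at (269,241), which puts the jar at about (524.8,104). I shift 4 mm and go down.

```bash
python3 -m inch '{"rows": [[[0,-0.004,0.02],[0,0,0],-1],[[0,-0.004,0.05],[0,0,0],-1],[[0,-0.004,0.075],[0,0,0],-1],[[0,-0.004,0.0835],[0,0,0],-1],[[0,-0.004,0.0835],[0,0,0],-1]]}' 30
python3 -m inch '{"rows": [[[0,0,0],[0,0,0],1],[[0,0,0],[0,0,0],1],[[0,0,0],[0,0,0],1],[[0,0,0],[0,0,0],1],[[0,0,0],[0,0,0],1]]}'
```

```text
clock: 18.88
position: [524.2, 103.7, 57.1]
orientation: [1.0, 0.0, 0.0, 0.0]
wrist_force: [0.5, 0.7, 0.3]
gripper_width: 88.0
grip_force: 0.0
clock: 19.5
position: [524.4, 103.7, 57.2]
orientation: [1.0, 0.0, 0.001, 0.0]
wrist_force: [-0.3, -0.4, 5.9]
gripper_width: 67.1
grip_force: 30.0
```

```bash
python3 -m inch '{"rows": [[[0,0,-0.01],[0,0,0],1],[[0,0,-0.03],[0,0,0],1],[[0,0,-0.07],[0,0,0],1],[[0,0,-0.11],[0,0,0],1],[[0,0,-0.11],[0,0,0],1]]}'
python3 -m inch '{"rows": [[[-0.006,0.04,0],[0,0,0],1],[[-0.012,0.09,0],[0,0,0],1],[[-0.018,0.14,0],[0,0,0],1],[[-0.024,0.19,0],[0,0,0],1],[[-0.03,0.24,0],[0,0,0],1]]}'
python3 -c "
from h import *
go(468.7,-330.7,110,90)"
```

```text
clock: 20.12
position: [525.0, 103.7, 169.1]
orientation: [1.0, 0.0, 0.003, 0.0]
wrist_force: [0.2, 0.5, -2.2]
gripper_width: 67.1
grip_force: 30.0
clock: 20.75
position: [493.0, -137.6, 165.0]
orientation: [1.0, 0.0, -0.001, -0.001]
wrist_force: [0.7, 0.7, -3.2]
gripper_width: 66.9
grip_force: 30.0
shift [-0.0242  0.1932  0.0548] turn [-0.01  0.02  0.  ] dist 202 j6 1.07
```

```bash
python3 -m inch '{"rows": [[[-0.006,0.05,0],[0,0,0],1],[[-0.012,0.10,0],[0,0,0],1],[[-0.018,0.15,0.01],[0,0,0],1],[[-0.0242,0.1932,0.04],[0,0,0],1],[[-0.0242,0.1932,0.055],[0,0,0],1]]}'
python3 -m inch '{"rows": [[[0,0,0],[0,0,0],1],[[0,0,0],[0,0,0],1],[[0,0,0],[0,0,0],1],[[0,0,0],[0,0,0],1],[[0,0,0],[0,0,0],1]]}'
python3 -c "
from h import *
go(468.7,-330.7,57.2,90)
cv2.imwrite('pics/w7.png',ctrl.get_image('wrist')[:,:,::-1])"
```

```text
clock: 21.38
position: [468.2, -331.1, 108.2]
orientation: [1.0, -0.002, -0.002, -0.001]
wrist_force: [-0.5, 0.4, -2.5]
gripper_width: 67.0
grip_force: 30.0
clock: 22.0
position: [470.0, -329.4, 111.8]
orientation: [1.0, 0.0, 0.0, 0.0]
wrist_force: [-0.2, 0.1, -2.6]
gripper_width: 67.2
grip_force: 30.0
shift [-0.0014  0.0012  0.0546] turn [ 0. -0.  0.] dist 55 j6 0.76
```

View pics/w7.png

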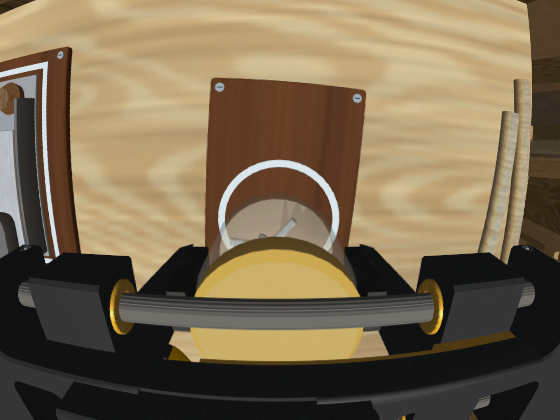

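The circle shows ahead of the jar (left 218, right 339, top 160) and the board's far screws at (219,87) and (357,98). I'll check the centre.

```bash
python3 - <<'E'
from h import *
print(w("wrist",[(218.5,215),(339,217),(279,160)],9).round(1).tolist())
q=w("wrist",[(219.5,87),(357,98)],9); a=np.radians(-4.1);print(q.round(1).tolist(),q.mean(0)-93*np.array([np.cos(a),np.sin(a)]))
q=w("wrist",[(190,310),(363,310)],ctrl.get_state()["position"][2]-57.2+88);print("lid",q)
E
```

```text
[[473.1, -286.9], [471.6, -375.2], [513.1, -331.0]]
[[564.8, -290.0], [557.9, -385.3]] [ 468.58331773 -330.99068628]
lid [[ 478.35465425 -299.47370322]
 [ 478.37239219 -358.76397965]]
```

```bash
python3 -m inch '{"rows": [[[-0.0015,0.0015,0.02],[0,0,0],1],[[-0.0015,0.0015,0.04],[0,0,0],1],[[-0.0015,0.0015,0.048],[0,0,0],1],[[-0.0015,0.0015,0.051],[0,0,0],1],[[-0.0015,0.0015,0.052],[0,0,0],1]]}'
python3 -m inch '{"rows": [[[0,0,0.0005],[0,0,0],1],[[0,0,0.001],[0,0,0],1],[[0,0,0.0015],[0,0,0],1],[[0,0,0.002],[0,0,0],1],[[0,0,0.002],[0,0,0],1]]}'
```

```text
clock: 22.68
position: [468.6, -331.2, 60.0]
orientation: [1.0, 0.0, 0.0, 0.0]
wrist_force: [-0.6, 0.5, -2.5]
gripper_width: 66.9
grip_force: 30.0
clock: 23.3
position: [468.4, -331.0, 57.5]
orientation: [1.0, 0.0, -0.0, -0.0]
wrist_force: [0.6, -0.2, -2.4]
gripper_width: 67.0
grip_force: 30.0
```

```bash
python3 -m inch '{"rows": [[[0,0,0.0005],[0,0,0],1],[[0,0,0.001],[0,0,0],1],[[0,0,0.0015],[0,0,0],1],[[0,0,0.0015],[0,0,0],1],[[0,0,0.0015],[0,0,0],1]]}'
```

```text
clock: 23.92
position: [468.5, -331.1, 57.2]
orientation: [1.0, 0.0, 0.0, 0.0]
wrist_force: [-3.3, 2.8, 11.3]
gripper_width: 67.0
grip_force: 30.0
```

```bash
python3 -m inch '{"rows": [[[0,0,0],[0,0,0],-1],[[0,0,0],[0,0,0],-1],[[0,0,0],[0,0,0],-1],[[0,0,-0.05],[0,0,0],-1],[[0,0,-0.11],[0,0,0],-1]]}' 25
python3 -m inch '{"rows": [[[-0.01,-0.05,-0.03],[0,0,0],-1],[[-0.02,-0.10,-0.04],[0,0,0],-1],[[-0.02,-0.15,-0.04],[0,0,0],-1],[[-0.02,-0.17,-0.04],[0,0,0],-1],[[-0.02,-0.17,-0.04],[0,0,0],-1]]}'
python3 - <<'E'
from h import *
go(490.8,349.3,200,96)
cv2.imwrite('pics/w8.png',ctrl.get_image('wrist')[:,:,::-1])
print([w("wrist",d["xy"],9) for d in ctrl.place_of("wrist","screw_jar")],[w("wrist",d["xy"],9) for d in ctrl.place_of("wrist","block_plane")])
E
```

```text
clock: 24.55
position: [468.0, -330.7, 166.5]
orientation: [1.0, 0.0, -0.001, -0.001]
wrist_force: [1.0, -0.3, -0.2]
gripper_width: 87.9
grip_force: 0.0
clock: 25.18
position: [448.7, -160.8, 206.1]
orientation: [1.0, 0.001, 0.0, 0.0]
wrist_force: [-0.5, -0.1, 0.2]
gripper_width: 88.1
grip_force: 0.0
shift [ 0.043  -0.5101  0.0059] turn [ 0.   -0.   -0.98] dist 512 j6 0.98
[array([[ 465.26621711, -328.59080937]])] [array([[ 515.15214071, -104.54763801]])]
```

View pics/w8.png

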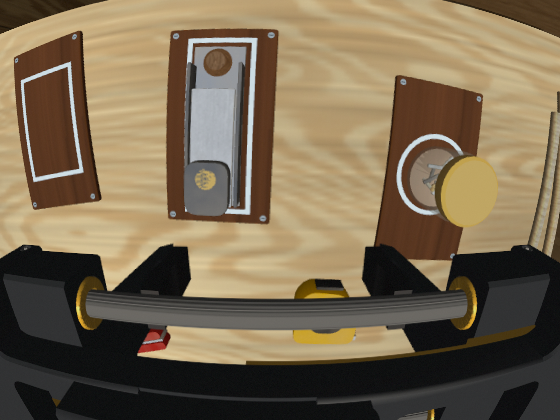

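The jar stands inside the circle (432,175) and the plane inside the long rectangle, leaving the short rectangle on the left free. I'll refine the block board's centre from the settled hover picture, then fetch the cork block.

```bash
python3 - <<'E'
from h import *
s,p,r=tool();c=ctrl.get_calibration("wrist")
lo=r.inv().apply(c["origin"]-p);lr=r.inv()*R.from_quat(c["orientation"])
r6=R.from_matrix(np.diag([1.,-1,-1]));p6=np.array([524.06,99.54,141.25])
c6=dict(c,origin=p6+r6.apply(lo),orientation=(r6*lr).as_quat())
q=w("wrist",[(198,90),(320,76),(334,293)],9,c6);print(q.round(1).tolist(),(q[0]+q[2])/2,"yaw",np.degrees(np.arctan2(*(q[1]-q[2])[::-1])))
print("rectTop",w("wrist",[(213,126),(315,116)],9,c6).round(1).tolist())
print("now planeB",board("wrist",[(176,36),(274,35),(263,219),(172,214)]),"blockB",board("wrist",[(16,61),(74,37),(95,197),(34,205)]))
E
python3 -m inch '{"rows": [[[0.005,-0.06,0],[0,0,0],-1],[[0.01,-0.12,0],[0,0,0],-1],[[0.015,-0.18,0],[0,0,0],-1],[[0.02,-0.24,0],[0,0,0],-1],[[0.025,-0.30,0],[0,0,0],-1]]}'
python3 -m inch '{"rows": [[[0.005,-0.06,0],[0,0,-0.98],-1],[[0.01,-0.12,0],[0,0,-0.98],-1],[[0.015,-0.18,0],[0,0,-0.98],-1],[[0.018,-0.21,0.01],[0,0,-0.98],-1],[[0.018,-0.21,0.03],[0,0,-0.98],-1]]}'
python3 -m inch '{"rows": [[[0,0,0],[0,0,0],-1],[[0,0,0],[0,0,0],-1],[[0,0,0],[0,0,0],-1],[[0,0,0],[0,0,0],-1],[[0,0,0],[0,0,0],-1]]}'
python3 - <<'E'
from h import *
go(490.8,349.3,37,96)
ctrl.get_image("wrist")
print([(d["p"],w("wrist",d["xy"],9)) for d in ctrl.place_of("wrist","sanding_block")])
E
```

```text
[[620.6, 161.4], [630.6, 66.0], [444.5, 47.4]] [532.57492066 104.38563066] yaw 5.720714793696386
rectTop [[591.3, 149.6], [598.7, 69.8]]
now planeB (array([ 515.2, -105.4]), np.float64(176.7), array([ 98., 186.])) blockB (array([532.7, 101.9]), np.float64(5.9), array([186., 100.]))
clock: 25.95
position: [474.1, 139.9, 205.9]
orientation: [1.0, -0.001, 0.0, 0.0]
wrist_force: [1.2, -0.5, 0.8]
gripper_width: 88.0
grip_force: 0.0
clock: 26.58
position: [492.3, 350.2, 175.3]
orientation: [0.999, 0.052, 0.001, -0.0]
wrist_force: [-0.5, 0.2, 0.1]
gripper_width: 88.1
grip_force: 0.0
clock: 27.2
position: [491.4, 348.9, 176.3]
orientation: [0.999, 0.051, 0.0, -0.0]
wrist_force: [-0.8, 0.2, -0.5]
gripper_width: 88.6
grip_force: 0.0
shift [-0.0006 -0.0004  0.1393] turn [-0.   -0.   -0.02] dist 139 j6 1.89
[(0.66, array([[493.29288138, 350.57197446]]))]
```

```bash
python3 -m inch '{"rows": [[[-0.0005,0,0.05],[0,0,0],-1],[[-0.0005,0,0.1],[0,0,0],-1],[[-0.0005,0,0.13],[0,0,0],-1],[[-0.0005,0,0.139],[0,0,0],-1],[[-0.0005,0,0.139],[0,0,0],-1]]}' 25
python3 -m inch '{"rows": [[[0,0,0],[0,0,0],1],[[0,0,0],[0,0,0],1],[[0,0,0],[0,0,0],1],[[0,0,0],[0,0,0],1],[[0,0,0],[0,0,0],1]]}'
python3 -m inch '{"rows": [[[0,0,-0.03],[0,0,0],1],[[0,0,-0.08],[0,0,0],1],[[0,0,-0.11],[0,0,0],1],[[0,0,-0.11],[0,0,0],1],[[0,0,-0.11],[0,0,0],1]]}'
python3 -c "
from h import *
go(534.6,104,90,95.3)"
```

```text
clock: 27.92
position: [491.1, 349.1, 37.6]
orientation: [0.999, 0.051, 0.0, -0.0]
wrist_force: [-0.2, -0.5, -0.3]
gripper_width: 88.2
grip_force: 0.0
clock: 28.55
position: [491.1, 349.0, 37.8]
orientation: [0.999, 0.051, 0.0, -0.0]
wrist_force: [-1.0, -1.0, 5.8]
gripper_width: 63.9
grip_force: 25.0
clock: 29.18
position: [490.2, 348.6, 145.4]
orientation: [0.999, 0.051, -0.001, 0.0]
wrist_force: [-1.3, -0.5, -0.8]
gripper_width: 63.7
grip_force: 25.0
shift [0.0192 0.2478 0.0555] turn [0.01 0.02 0.1 ] dist 255 j6 1.89
```

```bash
python3 -m inch '{"rows": [[[0.004,0.05,0],[0,0,0.1],1],[[0.008,0.11,0],[0,0,0.1],1],[[0.013,0.17,0],[0,0,0.1],1],[[0.017,0.22,0.01],[0,0,0.1],1],[[0.0192,0.2478,0.03],[0,0,0.1],1]]}'
python3 -m inch '{"rows": [[[0,0,0.015],[0,0,0],1],[[0,0,0.025],[0,0,0],1],[[0,0,0.025],[0,0,0],1],[[0,0,0.025],[0,0,0],1],[[0,0,0.025],[0,0,0],1]]}'
python3 -c "
from h import *
go(534.6,104,38,95.3)
ctrl.get_image('wrist')
print([(d['p'],w('wrist',d['xy'],0)) for d in ctrl.place_of('wrist','block_board')],[(d['p'],w('wrist',d['xy'],61)) for d in ctrl.place_of('wrist','sanding_block')])"
```

```text
clock: 29.8
position: [535.3, 102.1, 115.5]
orientation: [0.999, 0.045, -0.001, 0.0]
wrist_force: [-0.3, -0.7, -2.0]
gripper_width: 64.1
grip_force: 25.0
clock: 30.42
position: [535.5, 104.8, 92.5]
orientation: [0.999, 0.046, 0.001, 0.0]
wrist_force: [-0.1, -0.7, -1.4]
gripper_width: 64.1
grip_force: 25.0
shift [-0.001   0.0007  0.0545] turn [ 0.   -0.01  0.  ] dist 55 j6 1.46
[] [(0.64, array([[536.48969795, 105.06944335]])), (0.5, array([[521.93602229, 282.45257228]]))]
```

```bash
python3 - <<'E'
from h import *
a=ctrl.get_image('wrist');h=cv2.cvtColor(a,cv2.COLOR_RGB2HSV)
v,u=np.nonzero((h[:,:,2]>190)&(h[:,:,1]<40))
q=w('wrist',np.c_[u,v],9)-[533.3,104]
t=np.radians(5.3);L=q@[np.cos(t),np.sin(t)];S=q@[-np.sin(t),np.cos(t)]
m=(abs(L)<75)&(abs(S)<50);L,S=L[m],S[m];print(len(L))
f=L>52;print("far edge L",np.percentile(L[f],[2,50,98]),"slope deg",np.degrees(np.polyfit(S[f],L[f],1)[0]))
for lo,hi in((-45,-33),(33,45)):
    k=(S>lo)&(S<hi)&(L<52);print("side",k.sum(),np.percentile(S[k],[2,50,98]) if k.any() else "", L[k].min() if k.any() else "")
E
```

```text
1091
far edge L [54.39852048 61.62858725 64.19921052] slope deg -0.16406875457033118
side 0  
side 0
```

```bash
python3 - <<'E'
from h import *
a=ctrl.get_image('wrist');h=cv2.cvtColor(a,cv2.COLOR_RGB2HSV)
v,u=np.nonzero((h[:,:,2]>190)&(h[:,:,1]<40))
q=w('wrist',np.c_[u,v],9)-[533.3,104]
t=np.radians(5.3);L=q@[np.cos(t),np.sin(t)];S=q@[-np.sin(t),np.cos(t)]
m=(abs(L)<66)&(L>40)&(abs(S)<60);L,S=L[m],S[m]
print(np.histogram(S,bins=np.arange(-60,61,5)),np.histogram(L,bins=np.arange(40,67,2)))
f=abs(L-62)<3.5;print(S[f].min(),S[f].max())
E
```

```text
(array([  0,   0,   0,   0, 121,  50,  55,  55,  56,  56,  56,  55,  64,
        64,  64,  63,  56,  56,  55,  86,  66,   0,   0,   0]), array([-60, -55, -50, -45, -40, -35, -30, -25, -20, -15, -10,  -5,   0,
         5,  10,  15,  20,  25,  30,  35,  40,  45,  50,  55,  60])) (array([  0,   0,   0,   0,   0,   0,  14,  45,  43, 112, 394, 395,  75]), array([40, 42, 44, 46, 48, 50, 52, 54, 56, 58, 60, 62, 64, 66]))
-39.61032723517605 42.20456876170616
```

```bash
python3 -m inch '{"rows": [[[-0.001,0,0.025],[0,0,0],1],[[-0.001,0,0.045],[0,0,0],1],[[-0.001,0,0.05],[0,0,0],1],[[-0.001,0,0.052],[0,0,0],1],[[-0.001,0,0.052],[0,0,0],1]]}'
python3 -m inch '{"rows": [[[0,0,0.0005],[0,0,0],1],[[0,0,0.001],[0,0,0],1],[[0,0,0.0015],[0,0,0],1],[[0,0,0.002],[0,0,0],1],[[0,0,0.002],[0,0,0],1]]}'
```

```text
clock: 31.3
position: [534.7, 104.3, 40.6]
orientation: [0.999, 0.046, 0.001, 0.0]
wrist_force: [-0.3, 0.7, -0.4]
gripper_width: 64.0
grip_force: 25.0
clock: 31.92
position: [534.3, 104.3, 38.0]
orientation: [0.999, 0.046, -0.0, -0.0]
wrist_force: [0.7, 0.3, -0.9]
gripper_width: 64.0
grip_force: 25.0
```

```bash
python3 -m inch '{"rows": [[[0,-0.0005,0.0005],[0,0,0],1],[[0,-0.0005,0.001],[0,0,0],1],[[0,-0.0005,0.0015],[0,0,0],1],[[0,-0.0005,0.0015],[0,0,0],1],[[0,-0.0005,0.0015],[0,0,0],1]]}'
```

```text
clock: 32.55
position: [534.5, 104.7, 37.8]
orientation: [0.999, 0.046, 0.0, 0.0]
wrist_force: [-5.8, -2.8, 12.7]
gripper_width: 63.9
grip_force: 25.0
```

Contact. I release, lift and check the placements by number.

```bash
python3 -m inch '{"rows": [[[0,0,0],[0,0,0],-1],[[0,0,0],[0,0,0],-1],[[0,0,0],[0,0,0],-1],[[0,0,-0.05],[0,0,0],-1],[[0,0,-0.10],[0,0,0],-1]]}'
python3 -m inch '{"rows": [[[-0.03,0.03,-0.05],[0,0,0],-1],[[-0.08,0.07,-0.09],[0,0,0],-1],[[-0.10,0.10,-0.10],[0,0,0],-1],[[-0.10,0.10,-0.10],[0,0,0],-1],[[-0.10,0.10,-0.10],[0,0,0],-1]]}'
python3 -m inch '{"rows": [[[0,0,0],[0,0,0],-1],[[0,0,0],[0,0,0],-1],[[0,0,0],[0,0,0],-1],[[0,0,0],[0,0,0],-1],[[0,0,0],[0,0,0],-1]]}'
python3 - <<'E'
from h import *
a=ctrl.get_image('wrist');h=cv2.cvtColor(a,cv2.COLOR_RGB2HSV)
for t in("sanding_block","block_plane","screw_jar"):print(t,[(d['p'],w('wrist',d['xy'],9).round(1)) for d in ctrl.place_of('wrist',t)[:1]])
v,u=np.nonzero((h[:,:,2]>190)&(h[:,:,1]<40));q=w('wrist',np.c_[u,v],9)
for n,c,t in(("block",(533.3,104.5),5.3),("plane",(515.3,-102.8),-2.6)):
    t=np.radians(t);d=q-c;L=d@[np.cos(t),np.sin(t)];S=d@[-np.sin(t),np.cos(t)]
    m=(abs(L)<95)&(abs(S)<45);print(n,"outline L",np.percentile(L[m],[1,99]),"S",np.percentile(S[m],[1,99]))
# cork block: hue mask inside board, top face at z=37
q2=w('wrist',np.argwhere(np.ones(a.shape[:2]))[:,::-1],37).reshape(420,560,2)-[533.3,104.5]
t=np.radians(5.3);L=q2@[np.cos(t),np.sin(t)];S=q2@[-np.sin(t),np.cos(t)]
win=(abs(L)<70)&(abs(S)<45); ref=np.median(h[(abs(L)<20)&(abs(S)<15)],axis=0);print(ref)
m=win&(abs(h.astype(int)-ref).max(-1)<22);m=cv2.morphologyEx(m.astype(np.uint8),cv2.MORPH_OPEN,np.ones((5,5)))>0
r=cv2.minAreaRect(np.c_[L[m],S[m]].astype(np.float32));print("cork rel outline frame",r)
E
```

```text
clock: 33.17
position: [534.0, 104.8, 137.4]
orientation: [0.999, 0.046, -0.001, -0.0]
wrist_force: [1.2, -0.7, 1.0]
gripper_width: 88.1
grip_force: 0.0
clock: 33.8
position: [444.1, -3.7, 236.2]
orientation: [0.999, 0.046, -0.0, -0.0]
wrist_force: [0.2, -0.2, -0.1]
gripper_width: 88.3
grip_force: 0.0
clock: 34.42
position: [443.9, -4.0, 236.5]
orientation: [0.999, 0.046, -0.0, -0.0]
wrist_force: [0.3, -0.0, -0.6]
gripper_width: 88.0
grip_force: 0.0
sanding_block [(0.78, array([[534.6, 106.1]]))]
block_plane [(0.9, array([[ 514.6, -103.9]]))]
screw_jar [(0.68, array([[ 464.7, -324.7]]))]
block outline L [-63.59128783  64.03679929] S [-40.96682096  38.52427742]
plane outline L [-88.14088642  89.32676457] S [-33.31955062  34.12962381]
[ 17.  95. 150.]
cork rel outline frame ((0.8886260986328125, -0.6010951995849609), (61.974212646484375, 108.67001342773438), 89.97388458251953)
```

```bash
python3 -c "
from workcell import ctrl
print(ctrl.hand_in())"
```

```text
the job is handed in; nothing more can be done
None
```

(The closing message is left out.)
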